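# Check the slot of a puppet stand with a depth gauge

### The job

In the craft room, take the depth gauge with the straight bar handle out of the rack and lower its blade into the slot of the taller wooden puppet stand until the gauge's square shoulder plate rests on the stand's top. Set it down rather than dropping it, let go and leave it standing there, upright. Leave the gauge with the round knob in the rack.

Things in the scene. Friction and masses are not known exactly. Their poses are not given: they have to be found in the camera images.
- gauge: Bar-handled depth gauge, 85-170 g, hanging upright in the rack. Steel blade 40 mm wide (own x), 4 thick (y), reaching 40 below the square shoulder plate (50 x 50 x 8); on the plate an upright brown wooden bar 50 long (x), 18 thick (y), 44 tall. Origin: centre of the plate's underside, where the blade begins; z up. Same after a half turn. Total 52 mm above, 40 below the origin.
- stand_slot (a point): Slot mouth's centre on the flat top of the taller pale wooden stand, a fixed block 100 x 70 x 85 mm high. x along the slot and the long side, y across, z up. Slot 60 long, 20 wide, 55 deep (deeper than the blade), straight walls. Gauge home: its origin level with this point. The other stand, 50 mm high, with the same mouth, stands at least 150 mm away to one side; leave it empty.
- knob_gauge: The other gauge, to be left alone, loose in the rack's other slot, 120 mm from the first: same blade, but a round 50 mm shoulder disc 8 thick and a round brown wooden knob 34 mm across and 44 tall on it. Origin: centre of the disc's underside.
- rack: Low fixed plywood rack, 100 mm deep (x), 260 long (y), top 65 mm above the table, open below. Origin: centre of its foot. Two slots 60 x 20 mm run along x at y = +60 and -60 mm; a gauge hangs in each by its shoulder, the blade down through the slot, its x along the rack's x within 4 degrees. Tape roll (48 high) and upturned cup (92 high) stand over 0.7 m from the robot.
Mind the look-alikes: they are no part of the job. Leave any red look-alike of the part that bears stand_slot alone.

How it is judged:
On the way:
1. the gripper lowers the gauge's blade into the taller stand's slot, down to less than 12 mm from home, still held (z of gauge in the frame of stand_slot below 0.012 m and horizontal distance between gauge and stand_slot below 0.02 m and contact force between the fingers and gauge above 0.5 N), for 0.1 s.
At the end, for the whole second after the job is handed in: The bar-handled gauge stands at rest in the taller stand's slot, its shoulder plate level with the stand's top within 5 mm, within 20 mm of the slot's centre and within 0.12 rad of upright; the knob gauge is within 30 mm of where it was (z of gauge in the frame of stand_slot between -0.005 and 0.005 m and horizontal distance between gauge and stand_slot below 0.02 m and angle between gauge's own z axis and vertical below 0.12 rad and linear speed of gauge below 0.02 m/s and distance of knob_gauge from where it was at the start of the episode below 0.03 m); the robot touches nothing.
It fails at once if the knob gauge is moved by more than 30 mm (distance of knob_gauge from where it was at the start of the episode above 0.03 m).
It also fails if it takes over 38 s, if anything falls off the work surface, if the arm or the gripper's body presses on something with over 40 N, if the wrist force passes 120 N, or if a joint passes its speed limit or range.

### The arm

A 6-joint arm with a two-finger parallel gripper is mounted at the origin on the work surface. World frame = base frame: x ahead of the robot, y to its left, z up, the work surface at z = 0. Lengths are in m, angles in rad, forces in N, time in s.
With the tool pointing down it reaches from about 0.325 to 0.875 m from the base axis. Payload 4.4 kg.
Tool frame: the origin (TCP) lies on the centre line of the jaws, within the pads' length; the fingertips stand 11 mm ahead of it and the grasp point (between the pads) lies 8 mm behind it; z points along the fingers, y is the line along which they close (so a half turn about z gives the same grasp; the last joint's range is limited). The gripper opens to 85 mm and grips with 20 to 120 N. Pads are 22 mm wide; open, the fingers measure 114 mm over their backs; the gripper's body (76 mm by 85 mm) begins 54 mm behind the grasp point. The pads swing forward as they close: fully open they stand 13 mm farther back than shut.
Start: joints at [0.982, 0.207, 1.542, -0, 1.393, -0.15], TCP at [0.244, 0.521, 0.242] pointing down, gripper open.
Joint ranges: [-2.73, 2.73], [-0.86, 2.22], [0.23, 2.46], [-1.11, 4.25], [0.08, 2.63], [-2.82, 2.82]. Speed limits (rad/s): [2.79, 2.79, 3.14, 3.14, 3.14, 3.14].

### API

Orientations are given as [roll, pitch, yaw] about the fixed x, y, z axes, in that order (R = Rz(yaw) Ry(pitch) Rx(roll)).
In Python, from cell import status, optics, finish_job gives the robot as it stands.
- The arm moves only by the shell command python3 -m creep 'ROWS' [FORCE]. ROWS is a JSON object of lists of equal length, an entry for each row: "fingers": the gripper command: -1 is shut, 1 is fully open, values between are in proportion; "dp": the shift along the tool's x, y, z in mm, a list of three; "dr": the turn, a rotation vector about the tool's x, y, z in degrees, a list of three. In form: {"fingers": [fingers, ...], "dp": [[tx, ty, tz], ...], "dr": [[rx, ry, rz], ...]}. A call has 1 to 12 rows; each row is the pose to reach, as a shift and turn from the pose commanded when the call began, along the tool's axes at that moment; what a row does not reach only later rows make up. A row lasts 1/8 s, in which the tool goes at most 62.5 mm and 10.7 degrees, less where a joint would pass 70% of its speed; a pose out of reach is approached as far as the arm can. A call with a gripper value outside its range is refused whole. The fingers move at their own pace and stop on an object; FORCE is the grip in N (left out, the last holds). Time passes only in rows, so rows that repeat a pose let the fingers close. It gives the time, the measured TCP pose, the force, the opening and the grip force at its end, in the units of the state.
- status.get_obs(): the state, without advancing time (a new reading comes with each control period).
- optics.capture(name): name is "scene" or "side" or "wrist"; returns a dict with "frame" (384x512x3 uint8, blue, green, red), "K" (3x3 intrinsics, pixels), "distortion" ([k1, k2, p1, p2, k3] as OpenCV has them; the pictures are not rectified), "pose" (4x4, takes a point from camera to world coordinates). Camera axes: x right, y down, z forward; pixel columns grow to the right and rows downward; lengths in m; the calibration is good to about 2 mm. A picture is of the moment at which its call begins. There is no depth.
- finish_job(): hands the job in; it is judged then, once.
The state is a dict: "time": time; "joint_pos": joint angles; "joint_vel": joint speeds; "joint_torque": joint torques, N m; "ee_pos": TCP position; "tool_rot": TCP orientation; "force": force on the tool from outside, world axes, zero at the start; "wrist_torque": the same for the moment, N m; "gripper_width": finger opening in m; "finger_force": force on a finger pad.
Only numpy, scipy, OpenCV 4.12 (cv2) and the standard library are available. Lean on these libraries where they do the work, as an engineer would, in place of code of your own. Each camera call takes 0.05 s, during which the arm holds its last target. There are 200 camera calls.

## Working session

There is one attempt and no reset: what is moved stays moved. The work goes in short steps, Python scripts to look and compute and a shell command to move; the robot and the scene stay as the last step left them, time stands still between calls to the robot, and variables do not carry over. Pictures are saved under pics/ and viewed, at most 10 in all, crops included, and the job is handed in when it is done.

```bash
mkdir -p pics; ls; python3 - <<'E'
from cell import status, optics
import cv2, numpy as np, json
o=status.get_obs(); print(o['time'],o['ee_pos'],o['tool_rot'],o['gripper_width'])
a=[]
for n in ['scene','side','wrist']:
    c=optics.capture(n); cv2.imwrite(f'pics/{n}0.png',c['frame'])
    np.savez(f'{n}0.npz',**{k:np.array(v) for k,v in c.items()})
    print(n,np.round(c['pose'],3).tolist(),np.round(c['K'],1).tolist(),c['distortion'])
E
```

```text
pics
0.0 [0.24389746 0.51990534 0.24111774] [-3.13936265e+00 -3.00156157e-04  2.70284561e+00] 0.0852623866984502
scene [[0.392, 0.78, -0.487, 1.045], [0.92, -0.338, 0.2, -0.2], [-0.009, -0.527, -0.85, 0.894], [0.0, 0.0, 0.0, 1.0]] [[458.3, 0.0, 255.3], [0.0, 458.3, 190.8], [0.0, 0.0, 1.0]] [-0.16573425  0.          0.          0.          0.        ]
side [[0.874, -0.209, 0.438, 0.18], [-0.485, -0.413, 0.771, -0.691], [0.02, -0.886, -0.463, 0.516], [0.0, 0.0, 0.0, 1.0]] [[389.8, 0.0, 259.1], [0.0, 389.8, 186.3], [0.0, 0.0, 1.0]] [-0.00762609  0.          0.          0.          0.        ]
wrist [[0.424, 0.862, 0.278, 0.171], [0.906, -0.403, -0.132, 0.555], [-0.002, 0.308, -0.951, 0.373], [0.0, 0.0, 0.0, 1.0]] [[289.5, 0.0, 252.8], [0.0, 289.5, 189.6], [0.0, 0.0, 1.0]] [-0.04177766  0.          0.          0.          0.        ]
```

View pics/scene0.png

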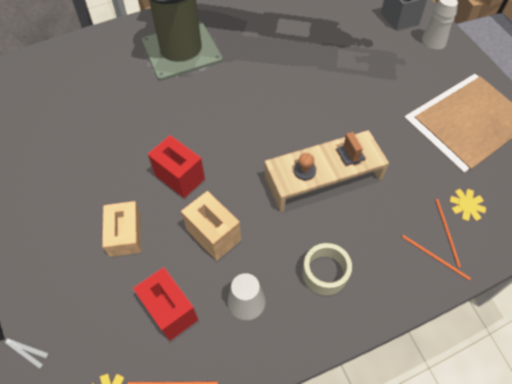

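View pics/side0.png

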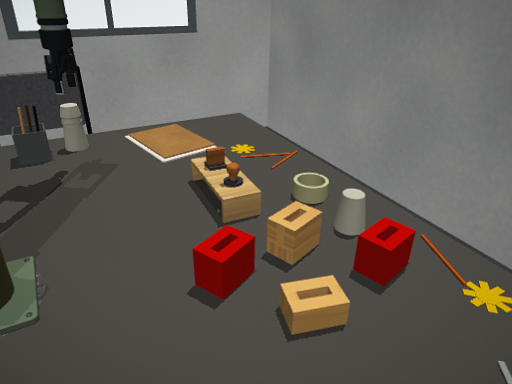

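The scene view shows the bar gauge at about (352,147), the knob at (305,165), the taller pale stand at (211,224) and the low one at (121,228). In the side view these are at (215,158), (233,175), (295,232) and (314,303). I'll enlarge crops to pick out the edges.

```bash
python3 - <<'E'
import cv2, numpy as np
s=cv2.imread('pics/scene0.png'); d=cv2.imread('pics/side0.png')
def cr(i,x,y,w,h): return cv2.resize(i[y:y+h,x:x+w],(400,300),interpolation=cv2.INTER_CUBIC)
m=np.vstack([np.hstack([cr(s,171,184,80,80*3//4+0),cr(d,255,195,80,60)]),np.hstack([cr(s,310,120,80,60),cr(d,180,140,80,60)])])
cv2.imwrite('pics/crops.png',m)
E
```

```text
(no output)
```

View pics/crops.png

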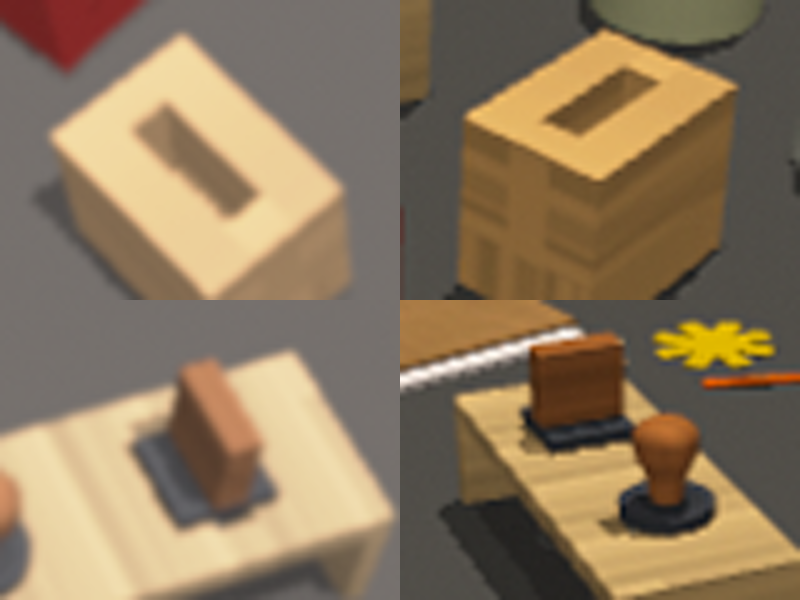

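```bash
cat > h.py <<'E'
import cv2, numpy as np
from cell import status, optics
def ray(c,p):
    n=cv2.undistortPoints(np.array(p,float).reshape(-1,1,2),c['K'],c['distortion'])[:,0]
    T=c['pose']; return T[:3,3],np.c_[n,np.ones(len(n))]@T[:3,:3].T
def plane(c,p,z):
    o,d=ray(c,p); return o+d*((z-o[2])/d[:,2])[:,None]
def tri(c1,p1,c2,p2):
    out=[]
    (a,d1),(b,d2)=ray(c1,p1),ray(c2,p2)
    for u,v in zip(d1,d2):
        s=np.linalg.lstsq(np.c_[u,-v],b-a,rcond=None)[0]
        P,Q=a+s[0]*u,b+s[1]*v; out.append(np.r_[(P+Q)/2,np.linalg.norm(P-Q)])
    return np.array(out)
E
cat > m.py <<'E'
from h import *
np.set_printoptions(precision=4,suppress=True)
S=dict(np.load('scene0.npz'));D=dict(np.load('side0.npz'))
px=lambda p,o:(np.array(p)+.5)/5-.5+np.array(o)
so=px([(183,33),(51,135),(213,298),(344,188)],(171,184)); ss=px([(168,103),(133,131),(228,219),(260,192)],(171,184))
do=px([(65,116),(198,181),(338,88),(205,30)],(255,195)); ds=px([(146,122),(183,136),(260,82),(222,67)],(255,195))
for n,p,q in(('outer',so,do),('slot',ss,ds)):
    A,B=plane(S,p,.085),plane(D,q,.085)
    print(n);print(A,'\n',B)
    for k in range(4):
        t=tri(S,p,D,np.roll(q,k,0)); 
        if t[:,3].mean()<.008: print('tri',k,t,t.mean(0))
g=px([(183,65),(213,60),(262,142),(232,152)],(310,120)); G=plane(S,g,.117)
print('bar',G,G.mean(0)); e=(G[3]-G[0]+G[2]-G[1])[:2]; print('yaw',np.degrees(np.arctan2(e[1],e[0])))
print(tri(S,[g.mean(0)],D,px([(176,41)],(180,140))))
E
python3 m.py
```

```text
outer
[[ 0.5405 -0.1012  0.085 ]
 [ 0.565  -0.1675  0.085 ]
 [ 0.6595 -0.1321  0.085 ]
 [ 0.6347 -0.067   0.085 ]] 
 [[ 0.5347 -0.1054  0.085 ]
 [ 0.5572 -0.1707  0.085 ]
 [ 0.6494 -0.1394  0.085 ]
 [ 0.6266 -0.0719  0.085 ]]
tri 0 [[ 0.5379 -0.1006  0.0812  0.0005]
 [ 0.5615 -0.1665  0.0805  0.0022]
 [ 0.6564 -0.1315  0.0787  0.0003]
 [ 0.6318 -0.0657  0.0801  0.0013]] [ 0.5969 -0.1161  0.0801  0.001 ]
slot
[[ 0.5698 -0.1184  0.085 ]
 [ 0.5765 -0.136   0.085 ]
 [ 0.6294 -0.1145  0.085 ]
 [ 0.6231 -0.0985  0.085 ]] 
 [[ 0.5621 -0.1247  0.085 ]
 [ 0.5699 -0.1407  0.085 ]
 [ 0.6226 -0.1201  0.085 ]
 [ 0.6151 -0.1023  0.085 ]]
tri 0 [[ 0.5667 -0.1179  0.0798  0.    ]
 [ 0.5738 -0.1355  0.0807  0.0005]
 [ 0.6272 -0.1141  0.0805  0.0001]
 [ 0.62   -0.0972  0.0804  0.0019]] [ 0.5969 -0.1162  0.0803  0.0006]
bar [[0.5414 0.2233 0.117 ]
 [0.5441 0.2369 0.117 ]
 [0.5916 0.234  0.117 ]
 [0.5912 0.2193 0.117 ]] [0.5671 0.2284 0.117 ]
yaw -4.113521976857808
[[0.5634 0.2319 0.1123 0.0023]]
```

```bash
cat > go.py <<'E'
# usage: go.py x y z yawdeg -> dp (mm), dr (deg) in current tool axes
import sys,numpy as np
from scipy.spatial.transform import Rotation as R
from cell import status
o=status.get_obs(); x,y,z,w=map(float,sys.argv[1:])
A=R.from_euler('xyz',o['tool_rot']); B=R.from_euler('xyz',[180,0,w],degrees=True)
print(np.round(A.inv().apply(np.array([x,y,z])-o['ee_pos'])*1000,1),np.round((A.inv()*B).as_rotvec(degrees=True),1),'t',o['time'],'w',o['gripper_width'],'F',o['force'])
E
python3 go.py .565 .230 .24 176; python3 go.py .597 -.117 .25 200.5
```

```text
[-413.8 -126.2    1.5] [ -0.1  -0.  -21.1] t 0.15 w 0.0852771180070507 F [-0.04210323 -0.12163436 -0.44600656]
[-590.2 -426.8   -8. ] [ -0.1  -0.1 -45.6] t 0.15 w 0.0852771180070507 F [-0.04210323 -0.12163436 -0.44600656]
```

```bash
python3 -m creep '{"fingers":[1,1,1,1,1,1,1,1,1,1,1],"dp":[[-60,-18,0],[-120,-36,0],[-180,-54,0],[-240,-72,0],[-300,-90,0],[-350,-106,0],[-364,-126,0],[-364,-126,0],[-364,-126,0],[-364,-126,0],[-364,-126,0]],"dr":[[0,0,-4],[0,0,-8],[0,0,-12],[0,0,-16],[0,0,-20],[0,0,-21],[0,0,-21],[0,0,-21],[0,0,-21],[0,0,-21],[0,0,-21]]}'
cat > snap.py <<'E'
import sys; from h import *
n=sys.argv[1]; c=optics.capture('wrist'); cv2.imwrite(f'pics/{n}.png',c['frame']); np.savez(f'{n}.npz',**{k:np.array(v) for k,v in c.items()})
E
python3 snap.py w1; python3 go.py .565 .230 .24 176
python3 -m creep '{"fingers":[1,1,1,1,1],"dp":[[-50,0,0],[-50,0,0],[-50,0,0],[-50,0,0],[-50,0,0]],"dr":[[0,0,0],[0,0,0],[0,0,0],[0,0,0],[0,0,0]]}'
python3 snap.py w2; python3 go.py .565 .230 .24 176
python3 -c "
import cv2,numpy as np
a,b=cv2.imread('pics/w1.png'),cv2.imread('pics/w2.png')
cv2.imwrite('pics/w12.png',cv2.resize(np.vstack([a[:,:],b]),(800,600)) if 0 else np.hstack([cv2.resize(a,(400,300)),cv2.resize(b,(400,300))]))"
```

```text
time: 1.52
ee_pos: [0.5198, 0.2528, 0.2424]
tool_rot: [3.141, 0.0, 3.071]
force: [-0.3, -0.8, 0.2]
gripper_width: 0.0856
finger_force: 0.0
[-46.6 -19.4   2.4] [ 0.   0.  -0.1] t 1.575 w 0.08542560888491205 F [ 0.6066523  -0.79915327  0.4089817 ]
time: 2.2
ee_pos: [0.5696, 0.2485, 0.2427]
tool_rot: [3.141, 0.0, 3.07]
force: [-0.9, -0.1, -0.3]
gripper_width: 0.0855
finger_force: 0.0
[  3.3 -18.7   2.7] [ 0.   0.  -0.1] t 2.25 w 0.08544117385836089 F [-0.13735044 -0.11813941 -0.53865115]
```

View pics/w12.png

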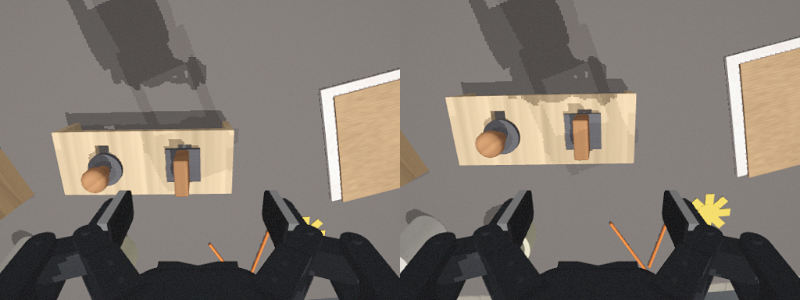

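The wrist views show the knob left and the bar right of it, roughly at (181,172) and (582,137) in the joined picture. I'll enlarge them for corners.

```bash
python3 -c "
import cv2,numpy as np
a,b=cv2.imread('pics/w1.png'),cv2.imread('pics/w2.png')
cr=lambda i,x,y:cv2.resize(i[y:y+80,x:x+80],(400,400),interpolation=cv2.INTER_CUBIC)
cv2.imwrite('pics/w12c.png',np.hstack([cr(a,192,180),cr(b,192,130)]))"
```

```text
(no output)
```

View pics/w12c.png

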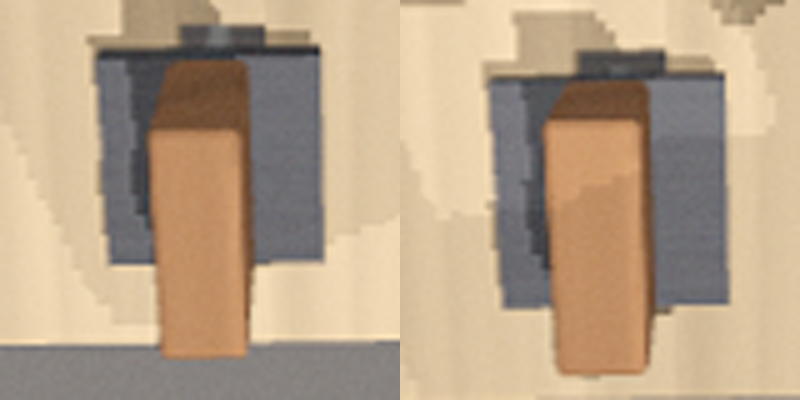

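```bash
python3 - <<'E'
from h import *
np.set_printoptions(precision=4,suppress=True)
A=dict(np.load('w1.npz'));B=dict(np.load('w2.npz'))
px=lambda p,o:(np.array(p)+.5)/5-.5+np.array(o)
for n,p,q,z in(('bar',[(150,131),(241,131),(247,356),(162,356)],[(145,122),(241,122),(245,373),(157,373)],.117),('plate',[(97,48),(320,48),(325,262),(109,262)],[(90,74),(324,74),(329,304),(102,306)],.073)):
    p,q=px(p,(192,180)),px(q,(192,130)); t=tri(A,p,B,q)
    print(n,'tri',t.mean(0))
    for P in(plane(A,p,z),plane(B,q,z)):
        e=(P[3]-P[0]+P[2]-P[1])[:2]; print(P.mean(0),np.degrees(np.arctan2(e[1],e[0])),np.linalg.norm(e)/2,np.linalg.norm(P[1]-P[0]))
E
```

```text
bar tri [0.5619 0.2298 0.1161 0.0003]
[0.5615 0.23   0.117 ] -3.259401804039214 0.048397264551411995 0.01730339871071596
[0.5616 0.2298 0.117 ] -3.6275257168894406 0.0482325341948941 0.01726691979748775
plate tri [0.5618 0.2295 0.0696 0.0002]
[0.5607 0.2299 0.073 ] -3.0499084219344605 0.05166583399117416 0.04873890393089305
[0.5613 0.2297 0.073 ] -3.1517082207132048 0.050703207118118265 0.048803930480451445
```

```bash
python3 go.py .5617 .2298 .091 176.5
```

```text
[  6.7 -19.2 151.7] [ 0.   0.  -0.6] t 2.25 w 0.08544117385836089 F [-0.13735044 -0.11813941 -0.53865115]
```

```bash
python3 -m creep '{"fingers":[1,1,1,1,1,1,1,1,1,1,1,1],"dp":[[7,-19,0],[7,-19,0],[7,-19,20],[7,-19,40],[7,-19,60],[7,-19,80],[7,-19,100],[7,-19,115],[7,-19,130],[7,-19,140],[7,-19,148],[7,-19,150]],"dr":[[0,0,0],[0,0,0],[0,0,0],[0,0,0],[0,0,0],[0,0,0],[0,0,0],[0,0,0],[0,0,0],[0,0,0],[0,0,0],[0,0,0]]}'; python3 go.py .5617 .2298 .091 176.5
```

```text
time: 3.75
ee_pos: [0.5616, 0.2297, 0.0918]
tool_rot: [-3.141, -0.001, 3.069]
force: [0.8, -0.7, 0.6]
gripper_width: 0.0858
finger_force: 0.0
[-0.   0.1  0.8] [-0.  -0.  -0.6] t 3.75 w 0.08576603946613469 F [ 0.802831   -0.6768987   0.63622056]
```

```bash
python3 -m creep '{"fingers":[-1,-1,-1,-1,-1,-1,-1,-1,-1,-1],"dp":[[0,0,0],[0,0,0],[0,0,0],[0,0,0],[0,0,0],[0,0,0],[0,0,0],[0,0,0],[0,0,0],[0,0,0]],"dr":[[0,0,0],[0,0,0],[0,0,0],[0,0,0],[0,0,0],[0,0,0],[0,0,0],[0,0,0],[0,0,0],[0,0,0]]}' 45
```

```text
time: 5.0
ee_pos: [0.5622, 0.2298, 0.0928]
tool_rot: [3.141, 0.001, 3.069]
force: [0.2, -0.3, 4.7]
gripper_width: 0.0175
finger_force: 44.8
```

```bash
python3 -m creep '{"fingers":[-1,-1,-1,-1,-1,-1,-1,-1,-1,-1],"dp":[[0,0,-8],[0,0,-20],[0,0,-40],[0,0,-60],[0,0,-80],[0,0,-100],[0,0,-120],[0,0,-140],[0,0,-140],[0,0,-140]],"dr":[[0,0,0],[0,0,0],[0,0,0],[0,0,0],[0,0,0],[0,0,0],[0,0,0],[0,0,0],[0,0,0],[0,0,0]]}'; python3 go.py .597 -.117 .24 200.5
```

```text
time: 6.25
ee_pos: [0.5614, 0.2297, 0.232]
tool_rot: [-3.141, -0.001, 3.069]
force: [-0.9, 0.3, -0.5]
gripper_width: 0.0174
finger_force: 44.3
[ -60.5 -343.2   -7.9] [ -0.   -0.  -24.6] t 6.25 w 0.01735016329816917 F [-0.88802539  0.28659898 -0.49623436]
```

```bash
python3 -m creep '{"fingers":[-1,-1,-1,-1,-1,-1,-1,-1,-1,-1,-1,-1],"dp":[[0,-20,-8],[0,-60,-8],[0,-105,-8],[0,-150,-8],[0,-195,-8],[0,-240,-8],[0,-285,-8],[-3,-330,-8],[-6,-355,-8],[-6,-368,-8],[-6,-368,-8],[-6,-368,-8]],"dr":[[0,0,-1],[0,0,-4],[0,0,-7],[0,0,-10],[0,0,-13],[0,0,-16],[0,0,-19],[0,0,-22],[0,0,-24],[0,0,-24.6],[0,0,-24.6],[0,0,-24.6]]}'; python3 snap.py w3; python3 go.py .597 -.117 .24 200.5
python3 -m creep '{"fingers":[-1,-1,-1,-1,-1],"dp":[[-20,0,0],[-40,0,0],[-40,0,0],[-40,0,0],[-40,0,0]],"dr":[[0,0,0],[0,0,0],[0,0,0],[0,0,0],[0,0,0]]}'; python3 snap.py w4;python3 go.py .597 -.117 .24 200.5
python3 -c "
import cv2,numpy as np
a,b=cv2.imread('pics/w3.png'),cv2.imread('pics/w4.png')
cr=lambda i:cv2.resize(i[120:320,150:350],(400,400),interpolation=cv2.INTER_CUBIC)
cv2.imwrite('pics/w34.png',np.hstack([cr(a),cr(b)]))"
```

```text
time: 7.75
ee_pos: [0.541, -0.1366, 0.2399]
tool_rot: [3.14, -0.0, -2.784]
force: [0.5, 0.4, -1.8]
gripper_width: 0.0174
finger_force: 44.3
[-59.2  -1.3   0. ] [ 0. -0.  0.] t 7.8 w 0.01736880590395492 F [ 0.07944086 -0.07781734 -0.83457537]
time: 8.43
ee_pos: [0.5781, -0.1237, 0.2402]
tool_rot: [3.141, -0.0, -2.785]
force: [1.0, -0.1, -1.6]
gripper_width: 0.0177
finger_force: 44.3
[-20.   -0.2   0.3] [ 0.  -0.  -0.1] t 8.475 w 0.0173916019123398 F [ 0.74850338 -1.07804774 -1.75275555]
```

View pics/w34.png

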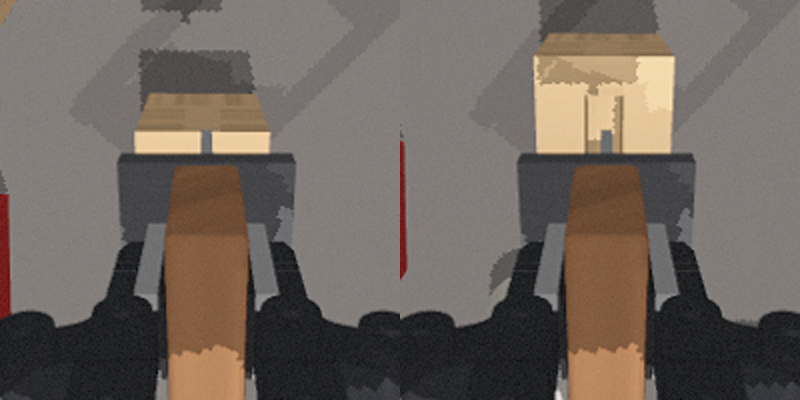

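```bash
python3 - <<'E'
from h import *
np.set_printoptions(precision=4,suppress=True)
A=dict(np.load('w3.npz'));B=dict(np.load('w4.npz'))
px=lambda p:(np.array(p)+.5)/2-.5+np.array((150,120))
p,q=px([(135,131),(270,131)]),px([(134,56),(274,56)]); print(tri(A,p,B,q))
for P in(plane(A,p,.085),plane(B,q,.085),plane(B,px([(186,96),(223,96)]),.085)):
    e=P[1]-P[0]; L=np.linalg.norm(e); d=np.array([e[1],-e[0]])/L; m=P.mean(0)[:2]
    print(P[:,:2],L,np.degrees(np.arctan2(d[1],d[0])),m+.05*d,m+.03*d)
E
```

```text
[[ 0.5615 -0.1668  0.0833  0.0001]
 [ 0.537  -0.101   0.083   0.0003]]
[[ 0.5609 -0.1668]
 [ 0.5364 -0.1013]] 0.0699117597881656 20.506332077910955 [ 0.5955 -0.1165] [ 0.5768 -0.1235]
[[ 0.5612 -0.1668]
 [ 0.5368 -0.1015]] 0.06973361773322696 20.48609395332793 [ 0.5958 -0.1166] [ 0.5771 -0.1236]
[[ 0.5713 -0.1355]
 [ 0.5648 -0.1179]] 0.01881123373398142 20.483099770221937 [ 0.6149 -0.1092] [ 0.5962 -0.1162]
```

```bash
python3 go.py .5958 -.1165 .1128 200.5; python3 -m creep '{"fingers":[-1,-1,-1,-1,-1,-1,-1,-1,-1,-1,-1,-1],"dp":[[-19,-1,0],[-19,-1,0],[-19,-1,0],[-19,-1,15],[-19,-1,30],[-19,-1,45],[-19,-1,60],[-19,-1,70],[-19,-1,75],[-19,-1,75],[-19,-1,75],[-19,-1,75]],"dr":[[0,0,0],[0,0,0],[0,0,0],[0,0,0],[0,0,0],[0,0,0],[0,0,0],[0,0,0],[0,0,0],[0,0,0],[0,0,0],[0,0,0]]}';python3 go.py .5958 -.1165 .1128 200.5; python3 - <<'E'
from h import *
a=optics.capture('side')['frame'][110:270,220:360]; b=optics.capture('scene')['frame'][140:300,140:280]
cv2.imwrite('pics/low.png',np.hstack([cv2.resize(i,(400,457),interpolation=cv2.INTER_CUBIC) for i in(a,b)]))
E
```

```text
[-19.1   0.6 127.5] [ 0.  -0.  -0.1] t 8.475 w 0.0173916019123398 F [ 0.74850338 -1.07804774 -1.75275555]
time: 9.98
ee_pos: [0.5973, -0.1182, 0.1661]
tool_rot: [-3.141, 0.001, -2.784]
force: [0.2, -0.2, -0.3]
gripper_width: 0.0176
finger_force: 44.3
[ 0.9  2.2 53.3] [-0.1  0.1 -0. ] t 9.975 w 0.017559805839841965 F [ 0.15680508 -0.17767876 -0.34331164]
```

View pics/low.png

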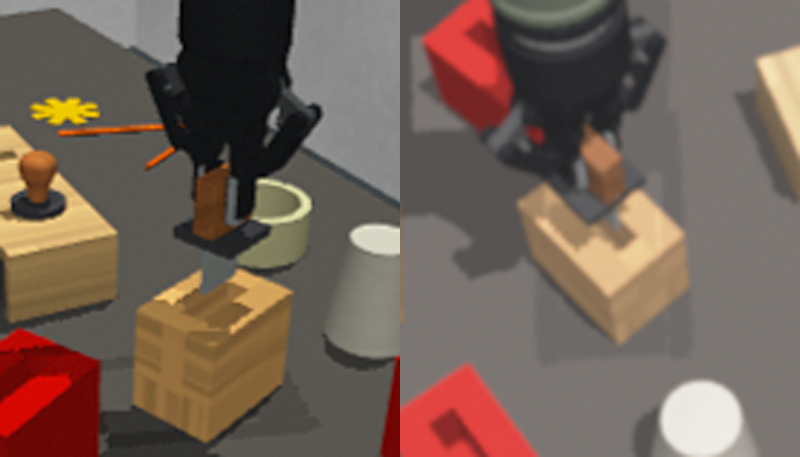

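The blade hangs just above the slot mouth, near (215,275) in the left crop, and is aligned with it. I'll lower it now.

```bash
python3 -m creep '{"fingers":[-1,-1,-1,-1,-1,-1,-1,-1,-1,-1,-1],"dp":[[1,2,0],[1,2,0],[1,2,8],[1,2,16],[1,2,24],[1,2,32],[1,2,39],[1,2,44],[1,2,48],[1,2,48],[1,2,48]],"dr":[[0,0,0],[0,0,0],[0,0,0],[0,0,0],[0,0,0],[0,0,0],[0,0,0],[0,0,0],[0,0,0],[0,0,0],[0,0,0]]}';python3 go.py .5958 -.1165 .1128 200.5
```

```text
time: 11.45
ee_pos: [0.5954, -0.1166, 0.1176]
tool_rot: [-3.141, 0.0, -2.784]
force: [0.7, -0.4, -1.0]
gripper_width: 0.0176
finger_force: 44.3
[-0.4 -0.   4.8] [-0.  0. -0.] t 11.45 w 0.01764780369387343 F [ 0.69605968 -0.37816344 -1.04986005]
```

```bash
python3 -m creep '{"fingers":[-1,-1,-1,-1,-1,-1],"dp":[[0,0,1],[0,0,2],[0,0,3],[0,0,4],[0,0,4],[0,0,4]],"dr":[[0,0,0],[0,0,0],[0,0,0],[0,0,0],[0,0,0],[0,0,0]]}'
```

```text
time: 12.2
ee_pos: [0.5952, -0.1165, 0.1133]
tool_rot: [3.142, 0.0, -2.785]
force: [0.3, 0.5, -0.6]
gripper_width: 0.0178
finger_force: 44.3
```

```bash
python3 -m creep '{"fingers":[-1,-1,-1],"dp":[[0,0,0.7],[0,0,1.3],[0,0,1.3]],"dr":[[0,0,0],[0,0,0],[0,0,0]]}'
```

```text
time: 12.58
ee_pos: [0.5953, -0.1166, 0.1127]
tool_rot: [-3.141, 0.0, -2.784]
force: [-3.0, 0.3, 4.5]
gripper_width: 0.0178
finger_force: 45.0
```

Contact at 4.5 N, at the expected height. Releasing.

```bash
python3 -m creep '{"fingers":[-0.5,-0.2,0.1,0.4,0.7,0.7,0.7],"dp":[[0,0,0],[0,0,0],[0,0,0],[0,0,0],[0,0,0],[0,0,0],[0,0,0]],"dr":[[0,0,0],[0,0,0],[0,0,0],[0,0,0],[0,0,0],[0,0,0],[0,0,0]]}'
python3 -m creep '{"fingers":[0.7,0.7,0.7,0.7,0.7,0.7,0.7,0.7,0.7],"dp":[[0,0,-10],[0,0,-25],[0,0,-45],[0,0,-65],[0,0,-85],[0,0,-105],[0,0,-120],[0,0,-120],[0,0,-120]],"dr":[[0,0,0],[0,0,0],[0,0,0],[0,0,0],[0,0,0],[0,0,0],[0,0,0],[0,0,0],[0,0,0]]}'
python3 - <<'E'
from h import *
a=optics.capture('side')['frame'][110:270,160:360]; b=optics.capture('scene')['frame'][120:280,180:380]
cv2.imwrite('pics/end.png',np.hstack([cv2.resize(i,(400,320),interpolation=cv2.INTER_CUBIC) for i in(a,b)]))
E
```

```text
time: 13.45
ee_pos: [0.5952, -0.1165, 0.112]
tool_rot: [3.142, -0.0, -2.785]
force: [-0.6, -0.4, -0.2]
gripper_width: 0.0726
finger_force: 0.0
time: 14.58
ee_pos: [0.5948, -0.1164, 0.2315]
tool_rot: [3.141, -0.001, -2.785]
force: [0.6, 0.7, -0.4]
gripper_width: 0.0724
finger_force: 0.0
```

View pics/end.png

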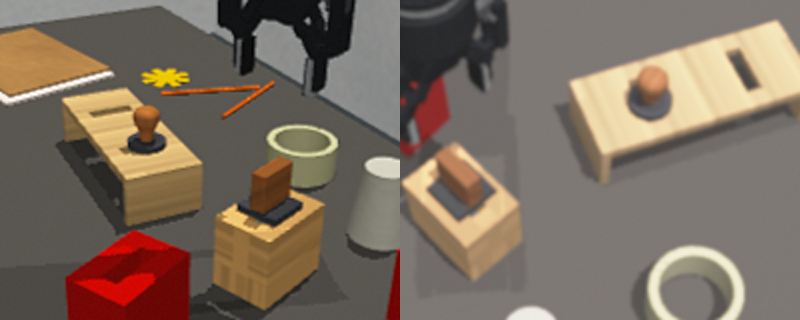

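The gauge stands upright in the taller stand, its plate flush on top near (270,208) in the left crop. The knob gauge is still in the rack and the gripper is clear.

```bash
python3 -c "
from cell import finish_job; print(finish_job())"
```

```text
the job is handed in; nothing more can be done
None
```

The bar-handled gauge is standing upright in the taller stand with its plate resting on the top, the knob gauge was left alone in the rack, and I handed the job in at about 15 s; no verdict came back.

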